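# Press a new bronze bushing into the sample carousel's hub

## Robot

A 6-joint arm with a two-finger parallel gripper is mounted at the origin on the work surface. World frame = base frame: x ahead of the robot, y to its left, z up, the work surface at z = 0. Lengths are in m, angles in degrees, forces in N, time in s.
With the tool pointing down it reaches from about 0.3 to 0.75 m from the base axis. Payload 8.5 kg.
Tool frame: the origin (TCP) lies midway between the tips of the shut fingers; the grasp point (between the pads) lies env.tcp_to_grasp behind it (env.tcp_to_grasp is the distance from the TCP to the grasp point, in m); z points along the fingers, y is the direction in which the jaws open and shut (so a half turn about z gives the same grasp; the last joint's range is limited). The gripper opens to 85 mm and grips with 20 to 120 N. Pads are 22 mm wide; open, the fingers measure 114 mm over their backs; the gripper's body (76 mm by 85 mm) begins 54 mm behind the grasp point. The pads swing forward as they close: fully open they stand 13 mm farther back than shut.
Start: joints at [51.32, 21.807, 74.336, -0, 83.858, -12.336], TCP at [0.244, 0.493, 0.231] pointing down, gripper open.
Joint ranges: [-178.18, 178.18], [-50.72, 133.34], [12.68, 142.11], [-81.47, 261.47], [9.98, 163.14], [-165.26, 165.26]. Speed limits (degrees/s): [136.94, 136.94, 180, 180, 180, 180].

## Interface

Orientations are given as a 3x3 rotation matrix whose columns are the frame's x, y, z axes.
In Python, from rig import readout, imaging, job, env gives the robot as it stands.
- The arm moves only by the tool move_arm, never from a script. Its argument "motion" is a list of rows, each a list of 3 entries, a list of its own where there are three numbers: the shift along the tool's x, y, z normalised to -1 to 1, where 1 is 0.02 m, then the turn, a rotation vector about the tool's x, y, z normalised to -1 to 1, where 1 is 120 degrees, then the gripper command: -1 is shut, 1 is fully open, values between are in proportion. In form: [[[tx, ty, tz], [rx, ry, rz], claw], ...]. A call has 1 to 12 rows; each row shifts and turns the pose as measured when the row begins, along the tool's axes as they then stand; what a row does not reach is not made up. A row lasts 1/12 s, in which the tool goes at most 41.7 mm and 7.16 degrees, less where a joint would pass 70% of its speed; a pose out of reach is approached as far as the arm can. A call with a number of a shift or a turn outside -1 to 1 is refused whole. A call with a gripper value outside its range is refused whole. The fingers move at their own pace and stop on an object; "squeeze" is the grip in N (left out, the last holds). Time passes only in rows, so rows that do not move let the fingers close. It gives the time, the measured TCP pose, the force and the opening at its end, in the units of the state.
- readout.observe(): the state, without advancing time (a new reading comes with each control period).
- imaging.get_image(name): name is "scene" or "top"; returns a dict with "img" (480x640x3 uint8, blue, green, red), "fov_y" (degrees; the focal length in pixels is half the picture's height over the tangent of half this angle, whatever the lens; pixels are square), "cx", "cy" (the principal point, pixels), "eye" and "orientation" of the camera in the world. Camera axes: x right, y up, looking along -z (the intrinsics and any distortion apply to the point x, -y, -z); pixel columns grow to the right and rows downward; lengths in m; the calibration is good to about 2 mm. A picture is of the moment at which its call begins. There is no depth.
- job.close_job(): hands the job in, once; it reports no verdict.
The state is a dict: "time_s": time; "q": joint angles; "qvel": joint speeds; "joint_efforts": joint torques, N m; "position": TCP position; "tool_rot": TCP orientation; "ft_force": force on the tool from outside, world axes, zero at the start; "wrist_torque": the same for the moment, N m; "grip_width": finger opening in m.
Only numpy, scipy, OpenCV 4.12 (cv2) and the standard library are available. Lean on these libraries where they do the work, as an engineer would, in place of code of your own. Each camera call takes 0.05 s, during which the arm holds its last target.

## Task

The sampler's carousel is being serviced. Take the new bronze bushing, start its sleeve squarely in the bore of the hub at the middle of the carousel and press it fully home, until its collar sits flush on the hub with no gap, then let go. Push slowly and watch the force: the hub floats on rubber mounts that must not be loaded with more than about 30 N; and leave the worn black bushing, the grease pot and the vial where they are.

Things in the scene. Friction and masses are not known exactly. Their poses are not given: they have to be found in the camera images.
- bushing: new bronze (brass-coloured) bushing, 0.24 kg, 38 mm tall, loose, standing upright on its sleeve. Sleeve 24 mm in diameter, 24 mm long, the foot tapered to 19 mm over the last 4 mm; above it a round collar 46 mm in diameter, 14 mm thick (24 to 38 mm above the foot). Grip it by the collar, any yaw. Origin: centre of the foot, z along the axis to the collar
- shoulder (a point): point on the bushing's axis in the plane of the collar's underside, 24 mm above the foot: it meets the bore's mouth when the bushing is home
- bore_mouth (a point): centre of the bore's mouth on top of the hub's boss, z up, 116 mm above the table when unloaded; it sinks with the hub. The boss is a silver tube 39 mm in outer diameter standing 44 mm above the hub's flange (92 mm in diameter), so fingers may straddle it. Bore 26 mm in diameter, open below, deeper than the sleeve is long
- strips (a point): point on the bore's axis, 7 mm below the mouth, where four sprung steel strips begin that stand 2 mm into the bore (22 mm across) and grip the sleeve. It goes in freely for about the first 10 mm, then needs about 8 to 18 N of push (it differs from start to start) until the collar lands and the force climbs. A push of 22 to 25 N always seats it
- hub (a joint): how far the hub has sunk on its rubber mounts, m: 0 unloaded, growing downwards, about 0.001 for each 7 N of push, springing back when released; so heights measured before the push do not show where the bushing bottoms. Beyond 0.0047 (about 33 N) the mounts are damaged
- carousel: the grey sample carousel, fixed, its place and yaw vary: a disc 340 mm in diameter and 60 mm high (base rim 346 mm) with the hub at its middle and capped vials reaching 91 mm above the table in a ring of 146 mm radius. Origin: centre of its underside, z up
- worn_bushing: the worn black plastic bushing of the same shape, standing on its sleeve on the table, loose; leave alone. Origin: centre of its foot
- grease_pot: amber jar with white cap, 48 mm in diameter, 48 mm tall, loose; leave alone. Origin: centre of the underside
- vial: small clear vial with blue cap, 28 mm in diameter, 50 mm tall, loose; leave alone. Origin: centre of the underside
Mind the look-alikes: they are no part of the job. Of the things that look like the bushing, the middle-sized one is meant.

How it is judged (in metres and radians):
On the way, in this order (a step that is already met when the one before it is completed fails the run):
1. the bushing is lifted off the table (height (world z) of bushing above 0.05 m), for 0.1 s.
2. the sleeve has entered the bore by more than 4 mm, upright (z of bushing in the frame of bore_mouth below -0.004 m and horizontal distance between bushing and bore_mouth below 0.003 m and angle between the z axis of bushing and the z axis of bore_mouth, either way round below 0.12 rad), for 0.05 s.
At the end, for the whole second after the job is handed in: The bronze bushing rests released in the hub's bore, its collar's underside within 1.5 mm of the top of the boss, centred within 2.5 mm and square within 0.05 rad, the hub unloaded (sunk less than 1.5 mm) and still (z of shoulder in the frame of bore_mouth between -0.002 and 0.0015 m and horizontal distance between shoulder and bore_mouth below 0.0025 m and angle between the z axis of bushing and the z axis of bore_mouth, either way round below 0.05 rad and value of joint hub below 0.0015 m and linear speed of bushing below 0.01 m/s); the robot touches nothing.
It fails at once if the hub is pushed down more than 4.7 mm (about 33 N): rubber mounts overloaded (value of joint hub above 0.0047 m).
It fails at once if the worn bushing is moved more than 30 mm or knocked over (distance of worn_bushing from where it was at the start of the episode above 0.03 m or angle between worn_bushing's own z axis and vertical above 0.6 rad).
It fails at once if the grease pot is moved more than 30 mm or knocked over (distance of grease_pot from where it was at the start of the episode above 0.03 m or angle between grease_pot's own z axis and vertical above 0.6 rad).
It fails at once if the vial is moved more than 30 mm or knocked over (distance of vial from where it was at the start of the episode above 0.03 m or angle between vial's own z axis and vertical above 0.6 rad).
It also fails if it takes over 48 s, if anything falls off the work surface, if the arm or the gripper's body presses on something with over 40 N, if the wrist force passes 120 N, or if a joint passes its speed limit or range.

## Working session

There is one attempt and no reset: what is moved stays moved. The work goes in short steps, Python scripts to look and compute and a tool call to move; the robot and the scene stay as the last step left them, time stands still between calls to the robot, and variables do not carry over. Pictures are saved under pics/ and viewed, and the job is handed in when it is done.

Besides the shell and the picture viewer there is one more tool, called as name(argument=value, ...) on one line, values as JSON. move_arm: Moves the arm, as the interface text tells. Its arguments: {"type":"object","properties":{"motion":{"type":"array","items":{"type":"array"}},"squeeze":{"type":"number"}},"required":["motion"]}

```bash
mkdir -p pics; ls
python3 - <<'E'
from rig import readout, imaging, job, env
import cv2
print(env.tcp_to_grasp, [a for a in dir(env) if a[0]!='_'])
s=readout.observe(); print(s)
for n in ("scene","top"):
    d=imaging.get_image(n); cv2.imwrite(f"pics/{n}0.png",d["img"])
    print({k:v for k,v in d.items() if k!="img"})
E
```

```text
pics
0.0187 ['MotionError', 'tcp_to_grasp']
{'time_s': 0.0, 'q': array([ 5.13208608e+01,  2.18401464e+01,  7.43847775e+01,  6.46634198e-04,
        8.38573821e+01, -1.23363387e+01]), 'qvel': array([-0.00197207, -0.0391456 , -0.03703436,  0.06063654,  0.09113843,
        0.02440517]), 'joint_efforts': array([ 1.65534108e-03, -4.48466206e+01, -2.31281877e+01, -6.41871247e-05,
        4.73960827e-03, -5.82010898e-06]), 'position': array([0.24387582, 0.49265114, 0.23071954]), 'tool_rot': array([[-8.96154518e-01,  4.43741205e-01, -9.06519290e-04],
       [ 4.43742018e-01,  8.96153882e-01, -1.11441075e-03],
       [ 3.17870810e-04, -1.40094493e-03, -9.99998968e-01]]), 'ft_force': array([0.1941693 , 0.67583315, 0.33632836]), 'wrist_torque': array([ 0.02785745, -0.00402695,  0.0153949 ]), 'grip_width': 0.08555397193588644}
{'fov_y': 49.11212363347258, 'cx': 316.7549689184846, 'cy': 242.87089393691642, 'eye': array([ 0.82898181, -0.35648618,  0.80800783]), 'orientation': array([[ 0.81511988, -0.49787014,  0.29615013],
       [ 0.57928257,  0.70350381, -0.4117209 ],
       [-0.0033592 ,  0.5071565 ,  0.86184744]])}
{'fov_y': 56.55467491876151, 'cx': 317.07220041452024, 'cy': 242.6225631396056, 'eye': array([ 0.47059226, -0.02489619,  0.80357075]), 'orientation': array([[-9.10269646e-04,  9.88986571e-01, -1.48002476e-01],
       [-9.99807266e-01, -3.80258934e-03, -1.92605940e-02],
       [-1.96112614e-02,  1.47956418e-01,  9.88799422e-01]])}
```

View pics/scene0.png

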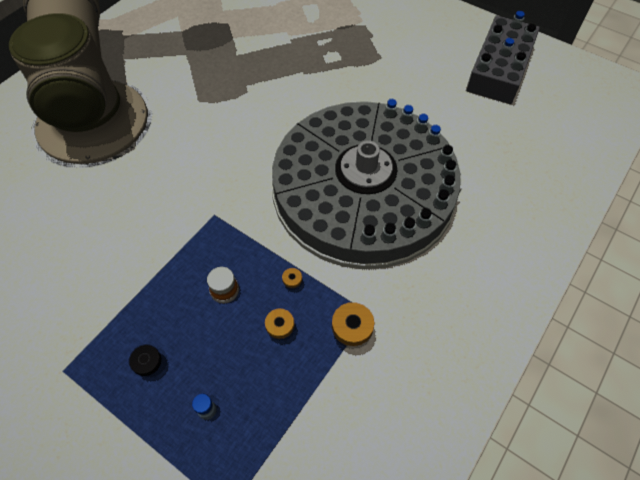

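View pics/top0.png

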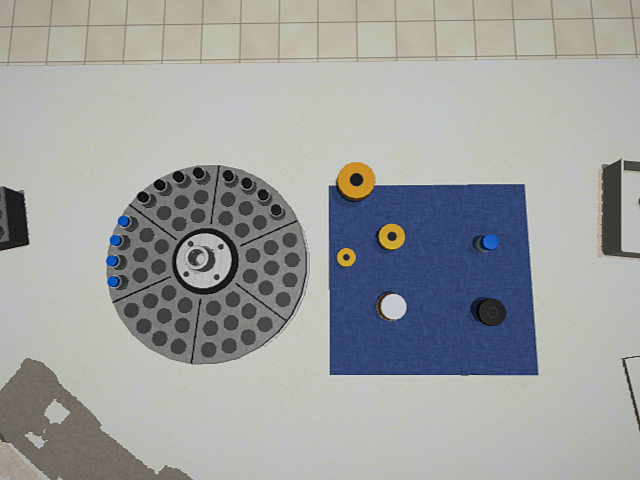

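Both views show the middle-sized bronze bushing (scene ≈ (280,323), top ≈ (391,236)). The boss is at scene ≈ (367,150) and top ≈ (200,257). Zooming in on both.

Run:
```python
import cv2,numpy as np
s=cv2.imread("pics/scene0.png");t=cv2.imread("pics/top0.png")
def crop(im,x,y,r=30): return cv2.resize(im[y-r:y+r,x-r:x+r],(390,290) if 0 else (380,380),interpolation=cv2.INTER_NEAREST)
a=np.hstack([crop(s,280,323,20),crop(t,391,236,20)]);b=np.hstack([crop(s,367,155),crop(t,202,257)])
cv2.imwrite("pics/z1.png",cv2.resize(a,(760,380)));cv2.imwrite("pics/z2.png",b)
```

```text
(no output)
```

View pics/z1.png

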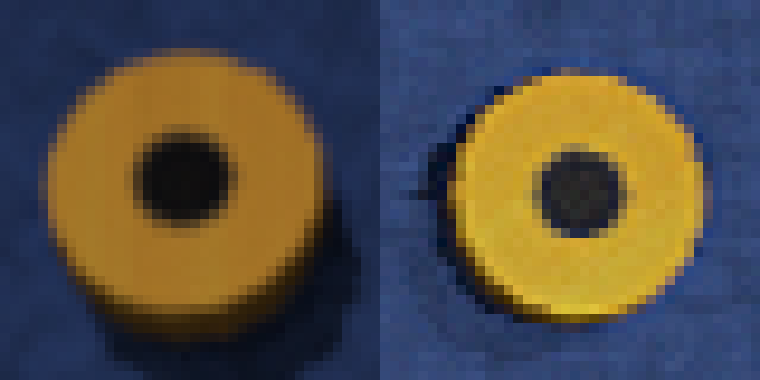

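View pics/z2.png

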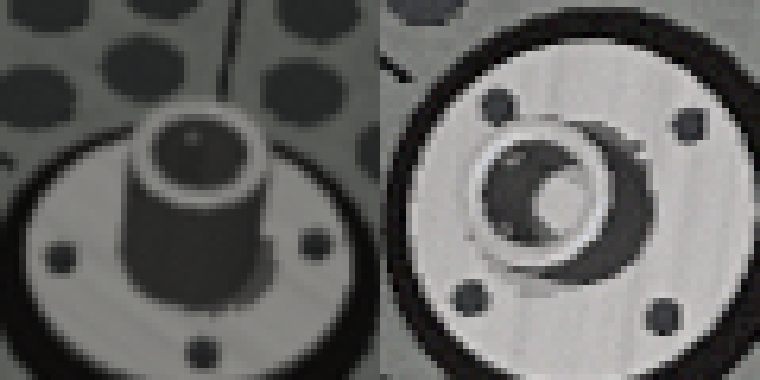

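```bash
cat > h.py <<'E'
import numpy as np, cv2
from scipy.optimize import least_squares
def K(d):
    f=240/np.tan(np.radians(d["fov_y"])/2); return f
def ray(d,px):
    px=np.atleast_2d(px).astype(float); f=K(d)
    v=np.c_[(px[:,0]-d["cx"])/f,-(px[:,1]-d["cy"])/f,-np.ones(len(px))]
    return v@np.asarray(d["orientation"]).T
def onplane(d,px,z):
    v=ray(d,px); e=np.asarray(d["eye"]); return (e+v*((z-e[2])/v[:,2])[:,None])[:,:2]
def proj(d,P):
    P=np.atleast_2d(P); c=(P-d["eye"])@np.asarray(d["orientation"]); f=K(d)
    return np.c_[d["cx"]+f*c[:,0]/-c[:,2], d["cy"]-f*c[:,1]/-c[:,2]]
def circ(p,r=None):
    c0=p.mean(0)
    g=lambda q:np.hypot(*(p-q[:2]).T)-(q[2] if r is None else r)
    s=least_squares(g,list(c0)+([0.02] if r is None else []),loss='soft_l1',f_scale=0.0005)
    return s.x, np.sqrt(np.mean(s.fun**2))
def edgerays(img,c,rmin,rmax,n=120,sign=-1):
    # strongest radial edge with sign, subpixel: returns pts
    g=cv2.GaussianBlur(img,(0,0),0.7).astype(np.float32); out=[]
    rr=np.arange(rmin,rmax,0.1)
    for a in np.linspace(0,2*np.pi,n,endpoint=False):
        x=(c[0]+rr*np.cos(a)).astype(np.float32);y=(c[1]+rr*np.sin(a)).astype(np.float32)
        v=cv2.remap(g,x[None],y[None],cv2.INTER_CUBIC)[0]; dv=np.gradient(v)*sign
        i=dv.argmax(); out.append((x[i],y[i],dv[i]))
    return np.array(out)
E
python3 - <<'E'
from h import *; from rig import imaging
D={n:imaging.get_image(n) for n in("scene","top")}
import pickle; pickle.dump(D,open("D0.pkl","wb"))
guess={"scene":dict(hole=(278.9,321.4),bore=(367.9,148.5),fl=(366,167)),"top":dict(hole=(391.8,235.8),bore=(196,256.8),fl=(205,260))}
for n,d in D.items():
    im=d["img"]; g=cv2.cvtColor(im,cv2.COLOR_BGR2GRAY); red=im[:,:,2]
    e=edgerays(red,guess[n]["hole"],2,9,sign=1); 
    c,r=circ(onplane(d,e[:,:2],.038)); print(n,"hole z.038",c,r)
    e=edgerays(red,guess[n]["hole"],9,18,sign=-1)
    c,r=circ(onplane(d,e[:,:2],.038)); print(n,"collar",c,r)
    e=edgerays(g,guess[n]["bore"],4,9.5,sign=1); c,r=circ(onplane(d,e[:,:2],.116)); print(n,"bore",c,r)
    e=edgerays(g,guess[n]["bore"],9,14,sign=-1); c,r=circ(onplane(d,e[:,:2],.116)); print(n,"boss",c,r)
    e=edgerays(g,guess[n]["fl"],20,34,sign=-1); c,r=circ(onplane(d,e[:,:2],.072)); print(n,"flange",c,r)
E
```

```text
scene hole z.038 [ 0.59859106 -0.13903145  0.00790271] 0.0004158389863667533
scene collar [ 0.59851697 -0.13916476  0.02266691] 0.0004629169174259804
scene bore [0.55436966 0.1771704  0.01277062] 0.0005906989742181425
scene boss [0.55383635 0.17729807 0.01953082] 0.0016012982799349872
scene flange [0.5546438  0.17690909 0.04634718] 0.004393121254628879
top hole z.038 [ 0.59665888 -0.139117    0.00793354] 0.0004404138559788254
top collar [ 0.59629321 -0.13896     0.022717  ] 0.00047799332232617277
top bore [0.55124643 0.17677053 0.0137457 ] 0.0005691633437870419
top boss [0.55129818 0.17651954 0.01782301] 0.0005833650958826385
top flange [0.55168504 0.17773777 0.04590731] 0.0004377349791967921
```

move_arm(motion=[[[-1, -0.68, 0], [0, 0, 0], 1], [[-1, -0.68, 0], [0, 0, 0], 1], [[-1, -0.68, 0], [0, 0, 0], 1], [[-1, -0.68, 0], [0, 0, 0], 1], [[-1, -0.68, 0], [0, 0, 0], 1], [[-1, -0.68, 0], [0, 0, 0], 1], [[-1, -0.68, 0], [0, 0, 0], 1], [[-1, -0.68, 0], [0, 0, 0], 1], [[-1, -0.68, 0], [0, 0, 0], 1], [[-1, -0.68, 0], [0, 0, 0], 1], [[-1, -0.68, 0], [0, 0, 0], 1], [[-1, -0.68, 0], [0, 0, 0], 1]], squeeze=40)

```text
time_s: 1.2
position: [0.3896, 0.2316, 0.2289]
tool_rot: [[-0.9, 0.437, -0.004], [0.437, 0.9, -0.002], [0.002, -0.003, -1.0]]
ft_force: [0.2, 0.5, 0.3]
grip_width: 0.0859
```

move_arm(motion=[[[-1, -0.7, 0], [0, 0, 0], 1], [[-1, -0.7, 0], [0, 0, 0], 1], [[-1, -0.7, 0], [0, 0, 0], 1], [[-1, -0.7, 0], [0, 0, 0], 1], [[-1, -0.7, 0], [0, 0, 0], 1], [[-1, -0.7, 0], [0, 0, 0], 1], [[-1, -0.7, 0], [0, 0, 0], 1], [[-1, -0.7, 0], [0, 0, 0], 1], [[-1, -0.7, 0], [0, 0, 0], 1], [[-1, -0.7, 0], [0, 0, 0], 1], [[-1, -0.7, 0], [0, 0, 0], 1], [[-1, -0.7, 0], [0, 0, 0], 1]])

```text
time_s: 2.2
position: [0.5364, -0.0388, 0.2279]
tool_rot: [[-0.899, 0.437, -0.006], [0.438, 0.899, -0.001], [0.005, -0.004, -1.0]]
ft_force: [0.9, -0.3, 0.4]
grip_width: 0.0856
```

move_arm(motion=[[[-1, -0.7, 0.6], [0, 0, 0], 1], [[-1, -0.7, 0.8], [0, 0, 0], 1], [[-1, -0.7, 0.8], [0, 0, 0], 1], [[-0.8, -0.6, 0.8], [0, 0, 0], 1], [[-0.4, -0.3, 0.6], [0, 0, 0], 1], [[0, 0, 0.5], [0, 0, 0], 1], [[0, 0, 0], [0, 0, 0], 1]])

```text
time_s: 2.78
position: [0.5885, -0.1384, 0.1409]
tool_rot: [[-0.897, 0.442, -0.005], [0.442, 0.897, -0.001], [0.004, -0.004, -1.0]]
ft_force: [0.3, 0.2, 0.4]
grip_width: 0.0859
```

```bash
cat > st.py <<'E'
import sys,numpy as np
from rig import readout
np.set_printoptions(precision=4,suppress=True)
s=readout.observe(); print(s["time_s"],s["position"],"F",s["ft_force"],"M",s["wrist_torque"],"w",s["grip_width"]); R=s["tool_rot"]; print(R); print("q",s["q"])
if len(sys.argv)>3:
    t=np.array([float(a) for a in sys.argv[1:4]]); print("tool units to target",R.T@(t-s["position"])/0.02)
# rotation needed to bring tool z to -Z (tool axes, deg)
z=R.T@np.array([0,0,-1.]); r=np.cross([0,0,1],z); print("tilt fix units (rotvec/120deg)",np.degrees(r)/120)
E
python3 st.py 0.5975 -0.139 0.06
```

```text
2.7833 [ 0.5885 -0.1384  0.1409] F [0.3    0.1698 0.4118] M [-0.0031  0.079   0.0341] w 0.0858919036398538
[[-0.8972  0.4417 -0.0053]
 [ 0.4417  0.8972 -0.0013]
 [ 0.0042 -0.0035 -1.    ]]
q [-24.3601  31.6073  73.1888  -0.1998  75.4511 -88.0974]
tool units to target [-0.4313  0.1874  4.0405]
tilt fix units (rotvec/120deg) [-0.0017 -0.002   0.    ]
```

move_arm(motion=[[[-0.43, 0.19, 0.8], [-0.0017, -0.002, 0], 1], [[0, 0, 0.8], [0, 0, 0], 1], [[0, 0, 0.8], [0, 0, 0], 1], [[0, 0, 0.8], [0, 0, 0], 1], [[0, 0, 0.3], [0, 0, 0], 1], [[0, 0, 0], [0, 0, 0], 1]])

```text
time_s: 3.28
position: [0.5978, -0.1324, 0.0729]
tool_rot: [[-0.899, 0.437, 0.005], [0.437, 0.899, -0.001], [-0.004, 0.001, -1.0]]
ft_force: [0.1, 0.4, 0.1]
grip_width: 0.0854
```

```bash
python3 st.py 0.5975 -0.139 0.009
python3 - <<'E'
from h import *; from rig import imaging
a=[]
for n,c in(("scene",(280,320)),("top",(391,236))):
    d=imaging.get_image(n); im=d["img"][c[1]-60:c[1]+60,c[0]-60:c[0]+60]; a.append(cv2.resize(im,(390,390),interpolation=cv2.INTER_CUBIC))
cv2.imwrite("pics/a1.png",np.hstack(a))
E
```

```text
3.2833 [ 0.5978 -0.1324  0.0729] F [0.1167 0.406  0.1224] M [0.0477 0.0434 0.071 ] w 0.08544133977343021
[[-0.8995  0.4369  0.0045]
 [ 0.4369  0.8995 -0.0007]
 [-0.0044  0.0014 -1.    ]]
q [-23.5829  36.2719  76.8922   0.0743  66.5821 -87.704 ]
tool units to target [-0.1138 -0.307   3.1968]
tilt fix units (rotvec/120deg) [ 0.0007  0.0021 -0.    ]
```

View pics/a1.png

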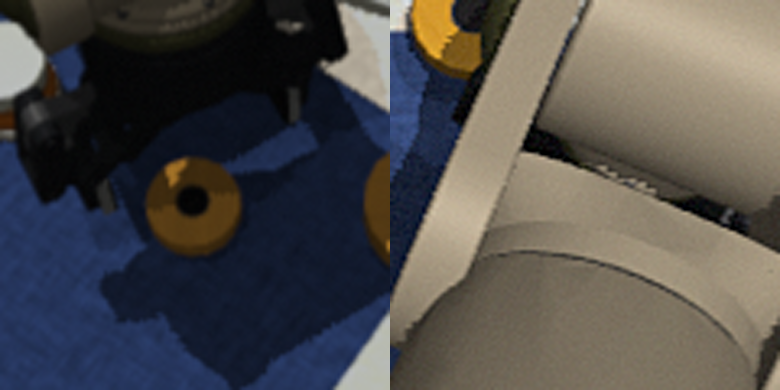

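move_arm(motion=[[[-0.11, -0.3, 0.6], [0, 0.001, 0], 1], [[0, 0, 0.6], [0, 0, 0], 1], [[0, 0, 0.4], [0, 0, 0], 1], [[0, 0, 0], [0, 0, 0], 1], [[0, 0, 0], [0, 0, 0], 1]])

```text
time_s: 3.8
position: [0.5997, -0.141, 0.0439]
tool_rot: [[-0.9, 0.437, 0.011], [0.437, 0.9, -0.004], [-0.012, 0.001, -1.0]]
ft_force: [0.6, -1.0, 0.3]
grip_width: 0.0856
```

```bash
python3 st.py 0.5975 -0.139 0.009
```

```text
3.8 [ 0.5997 -0.141   0.0439] F [ 0.5713 -0.9604  0.322 ] M [ 0.0727  0.0371 -0.0343] w 0.08555995875841838
[[-0.8996  0.4365  0.0113]
 [ 0.4365  0.8997 -0.0038]
 [-0.0118  0.0015 -0.9999]]
q [-24.2542  38.4678  78.1495   0.0744  62.703  -88.4057]
tool units to target [0.1612 0.0393 1.7429]
tilt fix units (rotvec/120deg) [ 0.0007  0.0056 -0.    ]
```

move_arm(motion=[[[0.16, 0.04, 0], [0.0007, 0.0056, 0], 1], [[0, 0, 0], [0, 0, 0], 1], [[0, 0, 0], [0, 0, 0], 1]])

```text
time_s: 4.05
position: [0.5973, -0.1391, 0.0448]
tool_rot: [[-0.9, 0.437, 0.0], [0.437, 0.9, -0.0], [-0.0, -0.0, -1.0]]
ft_force: [-0.1, -0.1, -0.3]
grip_width: 0.0856
```

```bash
python3 st.py 0.5975 -0.139 0.009
```

```text
4.05 [ 0.5973 -0.1391  0.0448] F [-0.0744 -0.0844 -0.3322] M [-0.0402  0.0194  0.0434] w 0.08555932994538193
[[-0.8996  0.4367  0.0002]
 [ 0.4367  0.8996 -0.0002]
 [-0.0002 -0.0001 -1.    ]]
q [-24.1546  38.4189  78.0584  -0.0082  63.5096 -88.2561]
tool units to target [-0.0075  0.0105  1.7907]
tilt fix units (rotvec/120deg) [-0.0001  0.0001  0.    ]
```

move_arm(motion=[[[0, 0, 0.35], [0, 0, 0], 1], [[0, 0, 0.35], [0, 0, 0], 1], [[0, 0, 0.35], [0, 0, 0], 1], [[0, 0, 0.35], [0, 0, 0], 1], [[0, 0, 0.15], [0, 0, 0], 1], [[0, 0, 0], [0, 0, 0], 1], [[0, 0, 0], [0, 0, 0], 1]])

```text
time_s: 4.63
position: [0.5972, -0.139, 0.0103]
tool_rot: [[-0.9, 0.437, 0.0], [0.437, 0.9, -0.0], [-0.0, -0.0, -1.0]]
ft_force: [-0.4, -0.8, 0.3]
grip_width: 0.0855
```

```bash
python3 st.py 0.5975 -0.139 0.009
```

```text
4.6333 [ 0.5972 -0.139   0.0103] F [-0.3798 -0.8105  0.2523] M [-0.0211 -0.0213  0.0113] w 0.08545512460051215
[[-0.8997  0.4365  0.    ]
 [ 0.4365  0.8997 -0.0002]
 [-0.0001 -0.0001 -1.    ]]
q [-24.1433  41.0248  79.6289  -0.0089  59.3411 -88.2571]
tool units to target [-0.0125  0.0045  0.067 ]
tilt fix units (rotvec/120deg) [-0.0001  0.      0.    ]
```

move_arm(motion=[[[0, 0, 0.07], [0, 0, 0], 0.1], [[0, 0, 0], [0, 0, 0], -0.1], [[0, 0, 0], [0, 0, 0], -0.3], [[0, 0, 0], [0, 0, 0], -0.6], [[0, 0, 0], [0, 0, 0], -1], [[0, 0, 0], [0, 0, 0], -1], [[0, 0, 0], [0, 0, 0], -1], [[0, 0, 0], [0, 0, 0], -1], [[0, 0, 0], [0, 0, 0], -1]], squeeze=80)

```text
time_s: 5.38
position: [0.5975, -0.1391, 0.0096]
tool_rot: [[-0.9, 0.436, 0.001], [0.436, 0.9, -0.001], [-0.001, -0.0, -1.0]]
ft_force: [-0.5, -0.3, -1.2]
grip_width: 0.0424
```

```bash
python3 st.py 0.5975 -0.139 0.009
python3 - <<'E'
from h import *; from rig import imaging
d=imaging.get_image("scene"); c=(280,310); im=d["img"][c[1]-50:c[1]+50,c[0]-50:c[0]+50]; cv2.imwrite("pics/a2.png",cv2.resize(im,(500,500),interpolation=cv2.INTER_CUBIC))
E
```

```text
5.3833 [ 0.5975 -0.1391  0.0096] F [-0.5455 -0.2853 -1.1949] M [-0.0482 -0.0002  0.0396] w 0.04239209692588263
[[-0.8997  0.4364  0.0011]
 [ 0.4364  0.8997 -0.0008]
 [-0.0013 -0.0002 -1.    ]]
q [-24.1437  41.0849  79.6538  -0.0151  59.1849 -88.259 ]
tool units to target [0.005  0.0054 0.03  ]
tilt fix units (rotvec/120deg) [-0.0001  0.0006  0.    ]
```

View pics/a2.png

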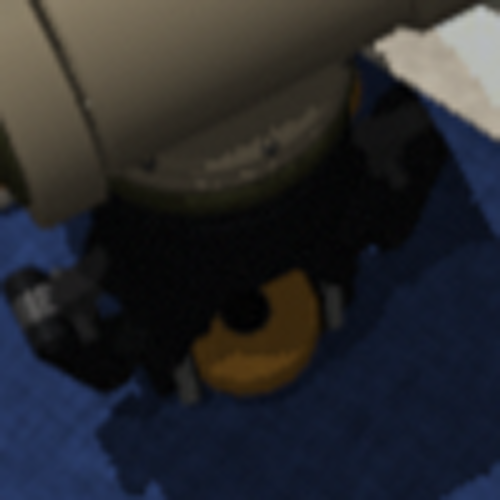

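move_arm(motion=[[[0, 0, -0.1], [0, 0.0006, 0], -1], [[0, 0, -0.1], [0, 0, 0], -1], [[0, 0, -0.1], [0, 0, 0], -1], [[0, 0, 0], [0, 0, 0], -1]])

```text
time_s: 5.77
position: [0.5971, -0.1389, 0.0156]
tool_rot: [[-0.9, 0.436, -0.001], [0.436, 0.9, 0.0], [0.002, -0.0, -1.0]]
ft_force: [0.4, 0.4, -1.6]
grip_width: 0.0428
```

```bash
python3 st.py 0.5975 -0.139 0.2
python3 - <<'E'
from h import *; from rig import imaging
d=imaging.get_image("scene"); c=(280,310); im=d["img"][c[1]-50:c[1]+50,c[0]-50:c[0]+50]; cv2.imwrite("pics/a3.png",cv2.resize(im,(600,600),interpolation=cv2.INTER_CUBIC))
E
```

```text
5.7667 [ 0.5971 -0.1389  0.0156] F [ 0.389   0.4395 -1.647 ] M [ 0.0096 -0.0495  0.0042] w 0.042779055314837916
[[-0.8997  0.4364 -0.0015]
 [ 0.4364  0.8997  0.0005]
 [ 0.0015 -0.0002 -1.    ]]
q [-24.1441  40.6332  79.3569  -0.0102  60.0973 -88.2616]
tool units to target [-0.0041  0.0035 -9.2178]
tilt fix units (rotvec/120deg) [-0.0001 -0.0007  0.    ]
```

View pics/a3.png

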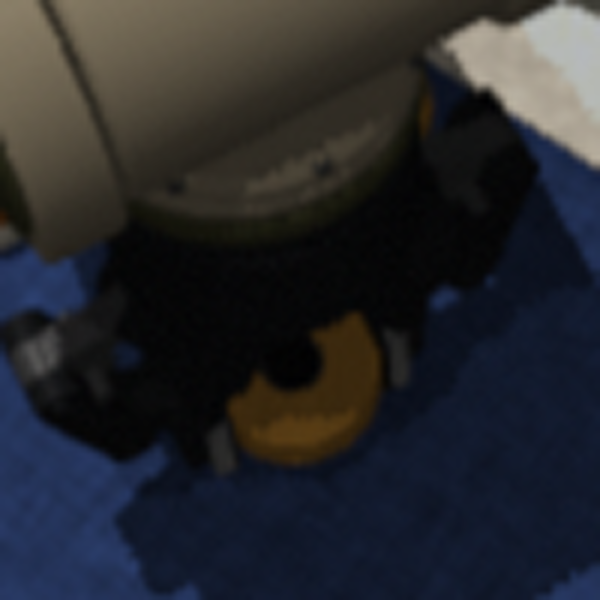

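move_arm(motion=[[[0, 0, -0.3], [0, -0.0007, 0], -1], [[0, 0, -0.6], [0, 0, 0], -1], [[0, 0, -0.9], [0, 0, 0], -1], [[0, 0, -0.9], [0, 0, 0], -1], [[0, 0, -0.9], [0, 0, 0], -1], [[0, 0, -0.9], [0, 0, 0], -1], [[0, 0, -0.9], [0, 0, 0], -1], [[0, 0, -0.9], [0, 0, 0], -1], [[0, 0, -0.9], [0, 0, 0], -1], [[0, 0, -0.6], [0, 0, 0], -1], [[0, 0, -0.3], [0, 0, 0], -1], [[0, 0, 0], [0, 0, 0], -1]])

```text
time_s: 6.82
position: [0.5955, -0.1381, 0.1883]
tool_rot: [[-0.9, 0.436, -0.002], [0.436, 0.9, 0.001], [0.002, -0.0, -1.0]]
ft_force: [-0.9, -0.2, -1.8]
grip_width: 0.0427
```

```bash
python3 st.py 0.553 0.177 0.18
```

```text
6.8167 [ 0.5955 -0.1381  0.1883] F [-0.8999 -0.1616 -1.8146] M [ 0.0031  0.0085 -0.0254] w 0.04272717493285169
[[-0.8997  0.4364 -0.0018]
 [ 0.4364  0.8997  0.0006]
 [ 0.0019 -0.0003 -1.    ]]
q [-24.1358  29.8275  68.0753  -0.013   82.2067 -88.258 ]
tool units to target [ 8.7897 13.2496  0.4278]
tilt fix units (rotvec/120deg) [-0.0001 -0.0009  0.    ]
```

move_arm(motion=[[[0.3, 0.45, 0], [0, -0.0009, 0], -1], [[0.6, 0.9, 0], [0, 0, 0], -1], [[0.65, 0.98, 0], [0, 0, 0], -1], [[0.65, 0.98, 0], [0, 0, 0], -1], [[0.65, 0.98, 0], [0, 0, 0], -1], [[0.65, 0.98, 0], [0, 0, 0], -1], [[0.65, 0.98, 0], [0, 0, 0], -1], [[0.65, 0.98, 0], [0, 0, 0], -1], [[0.65, 0.98, 0], [0, 0, 0], -1], [[0.65, 0.98, 0], [0, 0, 0], -1], [[0.65, 0.98, 0], [0, 0, 0], -1], [[0.65, 0.98, 0], [0, 0, 0], -1]])

```text
time_s: 7.82
position: [0.5502, 0.1427, 0.1766]
tool_rot: [[-0.897, 0.441, -0.021], [0.441, 0.897, 0.004], [0.02, -0.006, -1.0]]
ft_force: [0.2, 0.3, -1.6]
grip_width: 0.0425
```

move_arm(motion=[[[0.6, 0.9, 0], [0, 0, 0], -1], [[0.3, 0.5, 0], [0, 0, 0], -1], [[0.1, 0.2, 0], [0, 0, 0], -1], [[0, 0, 0], [0, 0, 0], -1], [[0, 0, 0], [0, 0, 0], -1]])

```text
time_s: 8.23
position: [0.5416, 0.1875, 0.1729]
tool_rot: [[-0.9, 0.435, -0.029], [0.436, 0.9, 0.004], [0.027, -0.009, -1.0]]
ft_force: [0.6, -0.6, -2.7]
grip_width: 0.043
```

```bash
python3 st.py 0.553 0.177 0.16
```

```text
8.2333 [0.5416 0.1875 0.1729] F [ 0.5593 -0.582  -2.7318] M [0.0066 0.0153 0.0037] w 0.04300665940041406
[[-0.8997  0.4355 -0.0286]
 [ 0.4356  0.9002  0.0035]
 [ 0.0273 -0.0093 -0.9996]]
q [  7.0855  27.4486  75.0518   0.4103  79.103  -57.1735]
tool units to target [-0.7616 -0.2197  0.6243]
tilt fix units (rotvec/120deg) [-0.0044 -0.013   0.    ]
```

move_arm(motion=[[[-0.38, -0.11, -0.1], [-0.0044, -0.013, 0], -1], [[-0.38, -0.11, 0], [0, 0, 0], -1], [[0, 0, 0], [0, 0, 0], -1], [[0, 0, 0], [0, 0, 0], -1]])

```text
time_s: 8.57
position: [0.5545, 0.1729, 0.1739]
tool_rot: [[-0.898, 0.439, -0.002], [0.439, 0.898, -0.001], [0.001, -0.002, -1.0]]
ft_force: [-0.5, -0.2, -2.2]
grip_width: 0.0425
```

```bash
python3 st.py 0.553 0.177 0.16;python3 - <<'E'
from h import *; from rig import imaging
a=[]
for n,c in(("scene",(367,130)),("top",(200,257))):
    d=imaging.get_image(n); im=d["img"][c[1]-50:c[1]+50,c[0]-50:c[0]+50]; a.append(cv2.resize(im,(400,400),interpolation=cv2.INTER_CUBIC))
cv2.imwrite("pics/b1.png",np.hstack(a))
E
```

```text
8.5667 [0.5545 0.1729 0.1739] F [-0.525  -0.2102 -2.2095] M [ 0.0237  0.0028 -0.0222] w 0.042485637997765655
[[-0.8984  0.4392 -0.0017]
 [ 0.4392  0.8984 -0.0009]
 [ 0.0011 -0.0016 -1.    ]]
q [  5.6698  27.5307  74.6975  -0.0442  77.8744 -58.2682]
tool units to target [0.1538 0.1521 0.6958]
tilt fix units (rotvec/120deg) [-0.0008 -0.0005  0.    ]
```

View pics/b1.png

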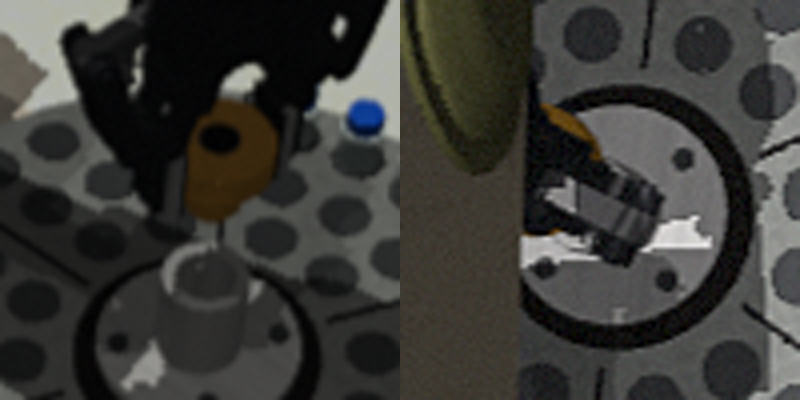

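```bash
cat > chk.py <<'E'
from h import *; from rig import imaging,readout
import sys
d=imaging.get_image("scene"); s=readout.observe()
zt=s["position"][2]+float(sys.argv[3]) if len(sys.argv)>3 else s["position"][2]+.0284
red=d["img"][:,:,2]; c=(float(sys.argv[1]),float(sys.argv[2]))
# hole: dark blob (red channel) near guess
m=((red<28)).astype(np.uint8)
e=edgerays(red,c,1.5,6,sign=1,n=72); e=e[e[:,2]>np.percentile(e[:,2],40)]
p=onplane(d,e[:,:2],zt); q,r=circ(p,0.0079)
q2,r2=circ(p)
print("hole fixed r",q,r,"free",q2,r2,"TCP",s["position"], "off",q[:2]-s["position"][:2])
x,y=int(c[0]),int(c[1]); im=cv2.resize(d["img"][y-30:y+60,x-45:x+45],(720,720),interpolation=cv2.INTER_CUBIC)
im=cv2.convertScaleAbs(im,alpha=1.8)
if 1:
  for u,v,_ in e: cv2.circle(im,(int((u-x+45+.5)*8),int((v-y+30+.5)*8)),2,(0,255,0),-1)
cv2.imwrite(f"pics/{sys.argv[4] if len(sys.argv)>4 else 'c'}.png",cv2.resize(im,(600,600)))
E
python3 chk.py 371.5 114 0.0284 c1
```

```text
hole fixed r [0.55574984 0.17259821] 0.0005971950798124541 free [0.55581448 0.17260615 0.0077536 ] 0.000585716915625058 TCP [0.55421839 0.17352459 0.17392171] off [ 0.00153144 -0.00092638]
```

View pics/c1.png

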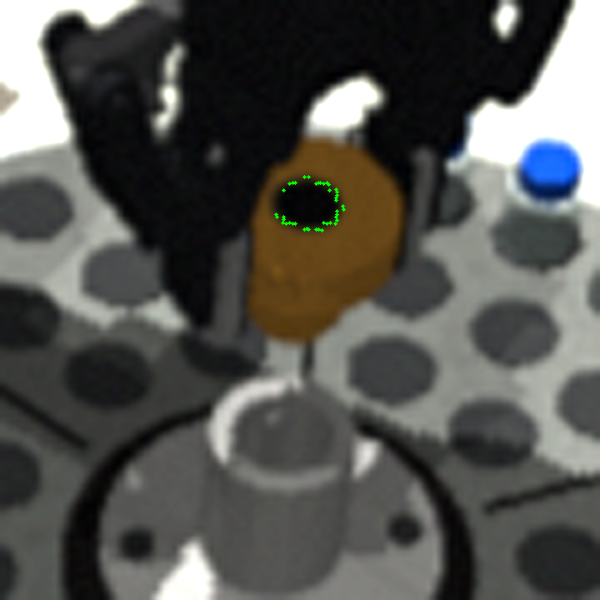

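```bash
cat > ov.py <<'E'
from h import *; from rig import imaging,readout
import sys
# overlay of measured-axis circles for eye check: x y zfoot name
x,y,zf=map(float,sys.argv[1:4]); d=imaging.get_image("scene"); s=readout.observe(); print(s["time_s"],s["position"])
c=proj(d,[[x,y,zf+.02]])[0].astype(int); S=8; W=37
im=cv2.resize(d["img"][c[1]-W:c[1]+W,c[0]-W:c[0]+W],(592,592),interpolation=cv2.INTER_CUBIC); im=cv2.convertScaleAbs(im,alpha=1.8)
t=np.linspace(0,2*np.pi,90)
for r,z,col in((.023,.038,(0,255,0)),(.008,.038,(0,255,0)),(.023,.024,(255,255,0)),(.012,.004,(0,0,255)),(.0095,0,(255,0,255))):
    p=proj(d,np.c_[x+r*np.cos(t),y+r*np.sin(t),np.full(90,zf+z)]); p=((p-c+W+.5)*S).astype(int)
    cv2.polylines(im,[p],True,col,1)
if len(sys.argv)>5:
    bx,by=0.5543,0.1772
    for r in(.013,.0195):
        p=proj(d,np.c_[bx+r*np.cos(t),by+r*np.sin(t),np.full(90,.116)]); p=((p-c+W+.5)*S).astype(int); cv2.polylines(im,[p],True,(255,128,0),1)
cv2.imwrite(f"pics/{sys.argv[4]}.png",im)
E
python3 ov.py 0.5557 0.1726 0.1643 o1 b
```

```text
8.7667 [0.55414126 0.17373324 0.17395781]
```

View pics/o1.png

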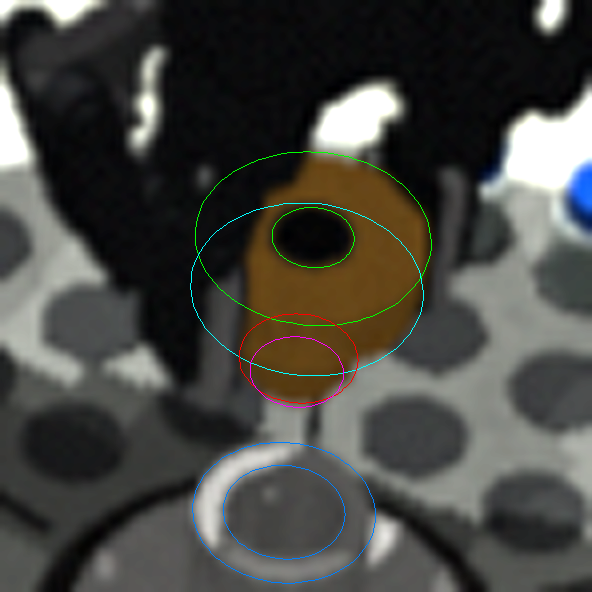

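move_arm(motion=[[[0.14, 0.16, 0.5], [-0.0008, -0.0005, 0], -1], [[0, 0, 0.5], [0, 0, 0], -1], [[0, 0, 0.5], [0, 0, 0], -1], [[0, 0, 0.3], [0, 0, 0], -1], [[0, 0, 0], [0, 0, 0], -1], [[0, 0, 0], [0, 0, 0], -1]])

```text
time_s: 9.27
position: [0.5528, 0.1782, 0.1359]
tool_rot: [[-0.899, 0.437, -0.0], [0.437, 0.899, 0.0], [0.0, 0.0, -1.0]]
ft_force: [0.8, 0.0, -2.9]
grip_width: 0.0428
```

```bash
python3 st.py 0.5529 0.1778 0.135
```

```text
9.2667 [0.5528 0.1782 0.1359] F [ 0.8094  0.0027 -2.8641] M [-0.0146 -0.0061  0.0535] w 0.042822487361766755
[[-0.8993  0.4374 -0.0001]
 [ 0.4374  0.8993  0.0002]
 [ 0.0002  0.0001 -1.    ]]
q [  6.1884  29.5883  77.9148   0.0132  72.504  -57.8801]
tool units to target [-0.0146 -0.0142  0.0461]
tilt fix units (rotvec/120deg) [ 0.0001 -0.0001  0.    ]
```

```bash
python3 ov.py 0.5543 0.1772 0.1263 o2 b; python3 chk.py 372 127 0.0284 c2
```

```text
9.3167 [0.55273837 0.17818747 0.13596355]
hole fixed r [0.55397007 0.17755572] 0.00039875787388197033 free [0.55402586 0.17758717 0.00785141] 0.0003979771175270818 TCP [0.55290043 0.17816927 0.13628187] off [ 0.00106964 -0.00061355]
```

View pics/o2.png

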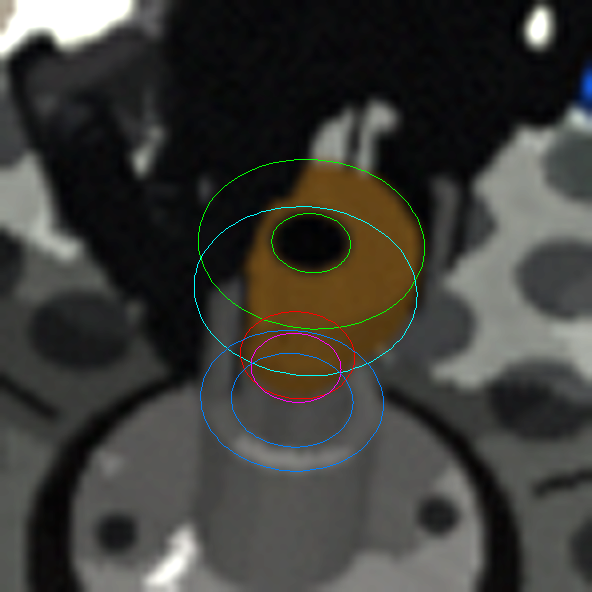

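move_arm(motion=[[[0.02, -0.02, 0.2], [0, 0, 0], -1], [[0, 0, 0.2], [0, 0, 0], -1], [[0, 0, 0.15], [0, 0, 0], -1], [[0, 0, 0], [0, 0, 0], -1], [[0, 0, 0], [0, 0, 0], -1]])

```text
time_s: 9.78
position: [0.5529, 0.178, 0.1255]
tool_rot: [[-0.899, 0.437, 0.003], [0.437, 0.899, 0.001], [-0.003, 0.002, -1.0]]
ft_force: [0.0, -0.2, -2.5]
grip_width: 0.0424
```

```bash
python3 st.py 0.5531 0.1778 0.1236
```

```text
9.7833 [0.5529 0.178  0.1255] F [ 0.0226 -0.2288 -2.5069] M [-0.0142 -0.0001  0.0296] w 0.042426517859657856
[[-0.8992  0.4375  0.0031]
 [ 0.4375  0.8992  0.0006]
 [-0.0026  0.0019 -1.    ]]
q [  6.1653  30.1583  78.8274   0.0133  70.8316 -57.8969]
tool units to target [-0.0104 -0.0045  0.0939]
tilt fix units (rotvec/120deg) [ 0.0009  0.0012 -0.    ]
```

move_arm(motion=[[[-0.01, 0, 0.05], [0.0009, 0.0012, 0], -1], [[0, 0, 0.05], [0, 0, 0], -1], [[0, 0, 0.05], [0, 0, 0], -1], [[0, 0, 0], [0, 0, 0], -1], [[0, 0, 0], [0, 0, 0], -1]])

```text
time_s: 10.2
position: [0.5534, 0.1779, 0.1224]
tool_rot: [[-0.899, 0.437, 0.0], [0.437, 0.899, -0.0], [-0.0, 0.0, -1.0]]
ft_force: [-0.3, 0.3, -2.7]
grip_width: 0.0428
```

```bash
python3 st.py 0.5531 0.1778 0.1206
```

```text
10.2 [0.5534 0.1779 0.1224] F [-0.3365  0.3054 -2.6763] M [0.0149 0.0088 0.0064] w 0.042833977144121016
[[-0.8992  0.4375  0.0003]
 [ 0.4375  0.8992 -0.0001]
 [-0.0003  0.     -1.    ]]
q [  6.1605  30.4482  78.8632  -0.0072  70.6741 -57.8953]
tool units to target [ 0.0096 -0.0091  0.0906]
tilt fix units (rotvec/120deg) [ 0.      0.0001 -0.    ]
```

move_arm(motion=[[[0.01, 0, 0.05], [0, 0, 0], -1], [[0, 0, 0.05], [0, 0, 0], -1], [[0, 0, 0.05], [0, 0, 0], -1], [[0, 0, 0], [0, 0, 0], -1], [[0, 0, 0], [0, 0, 0], -1]])

```text
time_s: 10.62
position: [0.5532, 0.178, 0.1192]
tool_rot: [[-0.899, 0.437, 0.0], [0.437, 0.899, -0.0], [-0.0, 0.0, -1.0]]
ft_force: [-0.2, -0.3, -2.5]
grip_width: 0.0425
```

```bash
python3 st.py 0.5532 0.1778 0.116;  python3 ov.py 0.5543 0.1772 0.1095 o3 b
```

```text
10.6167 [0.5532 0.178  0.1192] F [-0.1794 -0.3034 -2.5141] M [-0.0624  0.0562  0.0615] w 0.04248651568721556
[[-0.8993  0.4374  0.0004]
 [ 0.4374  0.8993 -0.0001]
 [-0.0004  0.0001 -1.    ]]
q [  6.1741  30.6347  79.1305  -0.0062  70.2132 -57.8849]
tool units to target [-0.0065 -0.0078  0.1589]
tilt fix units (rotvec/120deg) [ 0.0001  0.0002 -0.    ]
10.6667 [0.55314879 0.17798656 0.11917326]
```

View pics/o3.png

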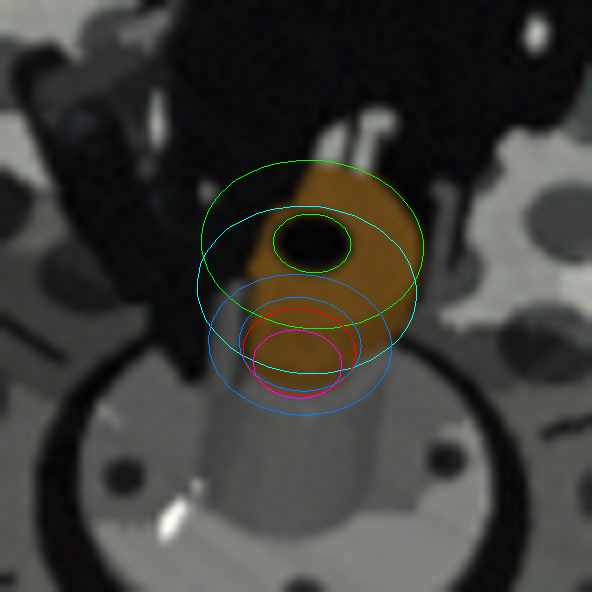

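move_arm(motion=[[[0, 0, 0.05], [0, 0, 0], -1], [[0, 0, 0.05], [0, 0, 0], -1], [[0, 0, 0.05], [0, 0, 0], -1], [[0, 0, 0], [0, 0, 0], -1]])

```text
time_s: 11.0
position: [0.5532, 0.178, 0.1159]
tool_rot: [[-0.899, 0.437, 0.001], [0.437, 0.899, -0.0], [-0.0, 0.0, -1.0]]
ft_force: [0.6, 0.6, -2.8]
grip_width: 0.0427
```

```bash
python3 st.py 0.5532 0.1778 0.116
```

```text
11.0 [0.5532 0.178  0.1159] F [ 0.6467  0.6014 -2.8463] M [ 0.0383 -0.0295  0.0448] w 0.042664797720993484
[[-0.8992  0.4375  0.0005]
 [ 0.4375  0.8992 -0.    ]
 [-0.0005  0.0002 -1.    ]]
q [  6.1719  30.8395  79.3659  -0.006   69.7647 -57.8835]
tool units to target [-0.0049 -0.0076 -0.0033]
tilt fix units (rotvec/120deg) [ 0.0001  0.0002 -0.    ]
```

move_arm(motion=[[[0, 0, 0.05], [0, 0, 0], -1], [[0, 0, 0.05], [0, 0, 0], -1], [[0, 0, 0], [0, 0, 0], -1]])

```text
time_s: 11.25
position: [0.5532, 0.1781, 0.1138]
tool_rot: [[-0.899, 0.437, 0.001], [0.437, 0.899, 0.0], [-0.0, 0.0, -1.0]]
ft_force: [-0.1, 0.6, -2.5]
grip_width: 0.043
```

move_arm(motion=[[[0, 0, 0.05], [0, 0, 0], -1], [[0, 0, 0], [0, 0, 0], -1]])

```text
time_s: 11.42
position: [0.5533, 0.1783, 0.113]
tool_rot: [[-0.899, 0.437, 0.001], [0.437, 0.899, 0.0], [-0.001, 0.001, -1.0]]
ft_force: [-0.7, 0.2, -0.6]
grip_width: 0.0428
```

move_arm(motion=[[[0, 0, 0.05], [0, 0, 0], -1], [[0, 0, 0], [0, 0, 0], -1]])

```text
time_s: 11.58
position: [0.5534, 0.1783, 0.1124]
tool_rot: [[-0.899, 0.437, 0.002], [0.437, 0.899, 0.001], [-0.001, 0.001, -1.0]]
ft_force: [-2.3, 0.4, 0.5]
grip_width: 0.0425
```

move_arm(motion=[[[0, 0, 0.05], [0, 0, 0], -1], [[0, 0, 0], [0, 0, 0], -1]])

```text
time_s: 11.75
position: [0.5535, 0.1784, 0.112]
tool_rot: [[-0.899, 0.437, 0.003], [0.437, 0.899, 0.001], [-0.002, 0.002, -1.0]]
ft_force: [-1.2, 0.8, 0.8]
grip_width: 0.0428
```

```bash
python3 st.py 0.5532 0.1778 0.116
```

```text
11.75 [0.5535 0.1784 0.112 ] F [-1.1799  0.8493  0.8121] M [0.01   0.2078 0.0764] w 0.04284903802616798
[[-0.8993  0.4372  0.0027]
 [ 0.4372  0.8994  0.0006]
 [-0.0021  0.0017 -1.    ]]
q [  6.1947  31.0809  79.6685   0.0198  69.0945 -57.8852]
tool units to target [ 0.0019 -0.0315 -0.2004]
tilt fix units (rotvec/120deg) [ 0.0008  0.001  -0.    ]
```

move_arm(motion=[[[0, -0.01, 0.08], [0.0008, 0.001, 0], -1], [[0, 0, 0.08], [0, 0, 0], -1]])

```text
time_s: 11.92
position: [0.5536, 0.1783, 0.1093]
tool_rot: [[-0.899, 0.437, 0.001], [0.437, 0.899, 0.0], [-0.001, 0.001, -1.0]]
ft_force: [-0.8, 0.5, 0.2]
grip_width: 0.0428
```

```bash
python3 st.py 0.5532 0.1778 0.116
```

```text
11.9167 [0.5536 0.1783 0.1093] F [-0.7633  0.4658  0.1871] M [ 0.0351  0.3557 -0.0115] w 0.04278267762640291
[[-0.8994  0.4372  0.0009]
 [ 0.4372  0.8994  0.0002]
 [-0.0007  0.0006 -1.    ]]
q [  6.1906  31.2966  79.7687   0.0068  68.8812 -57.8866]
tool units to target [ 0.007  -0.0291 -0.333 ]
tilt fix units (rotvec/120deg) [ 0.0003  0.0003 -0.    ]
```

```bash
python3 ov.py 0.5543 0.1772 0.0997 o4 b;  python3 chk.py 374 134 0.0284 c4
```

```text
11.9667 [0.55345801 0.178245   0.10890954]
hole fixed r [0.55575132 0.19829807] 0.002585077117890041 free [0.55580009 0.19833897 0.00795284] 0.002582215327558734 TCP [0.55344151 0.17822108 0.10879712] off [0.0023098  0.02007699]
```

View pics/o4.png

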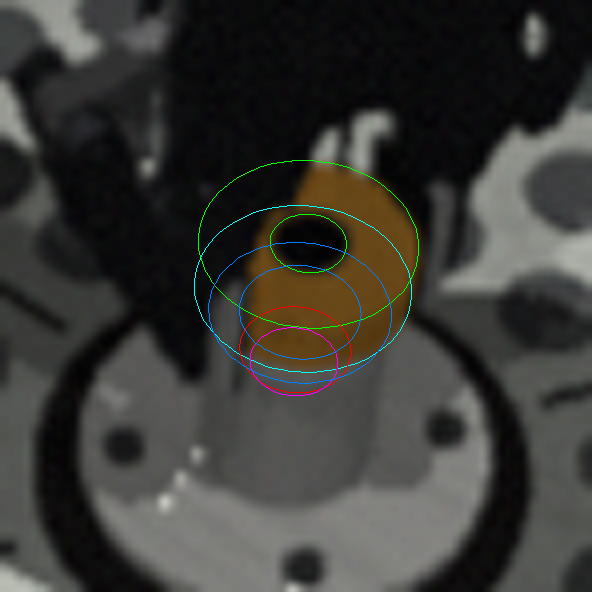

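```bash
python3 st.py 0.5532 0.1778 0.09
```

```text
12.0167 [0.5534 0.1782 0.1088] F [-0.5409  0.6952 -3.0351] M [ 0.0565  0.1201 -0.0128] w 0.042895831290647515
[[-0.8993  0.4372  0.0002]
 [ 0.4372  0.8993  0.0001]
 [-0.0002  0.0002 -1.    ]]
q [  6.1882  31.3338  79.8031   0.0059  68.8484 -57.8867]
tool units to target [ 0.0018 -0.0244  0.9399]
tilt fix units (rotvec/120deg) [ 0.0001  0.0001 -0.    ]
```

move_arm(motion=[[[0, -0.01, 0.05], [0, 0, 0], -1], [[0, 0, 0.05], [0, 0, 0], -1]])

```text
time_s: 12.18
position: [0.5535, 0.1782, 0.1069]
tool_rot: [[-0.899, 0.437, 0.001], [0.437, 0.899, 0.001], [-0.0, 0.001, -1.0]]
ft_force: [-2.6, 0.5, 6.6]
grip_width: 0.0426
```

move_arm(motion=[[[0, -0.01, 0.05], [0, 0, 0], -1]])

```text
time_s: 12.27
position: [0.5536, 0.1782, 0.1063]
tool_rot: [[-0.899, 0.437, 0.001], [0.437, 0.899, 0.001], [-0.001, 0.001, -1.0]]
ft_force: [-2.2, 0.7, 6.6]
grip_width: 0.0429
```

```bash
python3 st.py 0.5532 0.1778 0.09
```

```text
12.2667 [0.5536 0.1782 0.1063] F [-2.2241  0.6523  6.5989] M [0.2236 0.4584 0.0457] w 0.04294632090716892
[[-0.8994  0.4372  0.0014]
 [ 0.4372  0.8994  0.0008]
 [-0.0009  0.0014 -1.    ]]
q [  6.1675  31.4761  80.0117   0.0418  68.4246 -57.9248]
tool units to target [ 0.0098 -0.0267  0.8165]
tilt fix units (rotvec/120deg) [ 0.0007  0.0004 -0.    ]
```

move_arm(motion=[[[0, -0.01, 0.06], [0.0007, 0.0004, 0], -1], [[0, 0, 0.06], [0, 0, 0], -1]])

```text
time_s: 12.43
position: [0.5537, 0.1783, 0.1052]
tool_rot: [[-0.899, 0.437, 0.002], [0.437, 0.899, 0.0], [-0.001, 0.001, -1.0]]
ft_force: [-3.6, 0.3, 7.4]
grip_width: 0.0426
```

move_arm(motion=[[[0, 0, 0.06], [0, 0, 0], -1]])

```text
time_s: 12.52
position: [0.5537, 0.1783, 0.1047]
tool_rot: [[-0.9, 0.437, 0.002], [0.437, 0.9, 0.0], [-0.002, 0.001, -1.0]]
ft_force: [-3.2, 0.5, 7.3]
grip_width: 0.0429
```

move_arm(motion=[[[0, 0, 0.06], [0, 0, 0], -1]])

```text
time_s: 12.6
position: [0.5538, 0.1783, 0.1042]
tool_rot: [[-0.9, 0.437, 0.003], [0.437, 0.9, 0.0], [-0.003, 0.002, -1.0]]
ft_force: [-4.4, -0.3, 8.5]
grip_width: 0.0426
```

```bash
python3 st.py 0.5532 0.1778 0.09
```

```text
12.6 [0.5538 0.1783 0.1042] F [-4.4237 -0.3056  8.5283] M [-0.0125  0.6415  0.0258] w 0.04258213202310767
[[-0.8996  0.4367  0.003 ]
 [ 0.4367  0.8996  0.0004]
 [-0.0025  0.0016 -1.    ]]
q [  6.1991  31.6068  80.1765   0.0024  68.0459 -57.9075]
tool units to target [ 0.015  -0.0382  0.7101]
tilt fix units (rotvec/120deg) [ 0.0008  0.0012 -0.    ]
```

move_arm(motion=[[[0.03, -0.01, 0.06], [0.0008, 0.0012, 0], -1], [[0.01, 0, 0.06], [0.0003, 0.0004, 0], -1]])

```text
time_s: 12.77
position: [0.5536, 0.1784, 0.1035]
tool_rot: [[-0.9, 0.437, 0.002], [0.437, 0.9, -0.0], [-0.002, 0.0, -1.0]]
ft_force: [-3.1, -0.6, 8.4]
grip_width: 0.0427
```

move_arm(motion=[[[0.01, 0, 0.06], [0.0003, 0.0004, 0], -1], [[0.01, 0, 0.06], [0.0003, 0.0004, 0], -1]])

```text
time_s: 12.93
position: [0.5536, 0.1784, 0.1028]
tool_rot: [[-0.9, 0.436, 0.002], [0.436, 0.9, -0.001], [-0.002, -0.0, -1.0]]
ft_force: [-2.8, -0.8, 7.6]
grip_width: 0.0431
```

```bash
python3 st.py 0.5532 0.1778 0.09
```

```text
12.9333 [0.5536 0.1784 0.1028] F [-2.7742 -0.8455  7.6087] M [-0.0384  0.59   -0.0173] w 0.043103146487632464
[[-0.8997  0.4364  0.0021]
 [ 0.4364  0.8997 -0.0013]
 [-0.0025 -0.0002 -1.    ]]
q [  6.2464  31.7205  80.231   -0.0936  67.9344 -57.8436]
tool units to target [ 0.0084 -0.037   0.6401]
tilt fix units (rotvec/120deg) [-0.0001  0.0012  0.    ]
```

move_arm(motion=[[[0.02, -0.01, 0.07], [0, 0.0012, 0], -1], [[0.01, 0, 0.07], [0, 0.0004, 0], -1]])

```text
time_s: 13.1
position: [0.5536, 0.1784, 0.1019]
tool_rot: [[-0.9, 0.436, 0.002], [0.436, 0.9, 0.0], [-0.002, 0.001, -1.0]]
ft_force: [-3.7, 0.5, 8.8]
grip_width: 0.0429
```

move_arm(motion=[[[0.01, 0, 0.07], [0, 0.0004, 0], -1], [[0.01, 0, 0.07], [0, 0.0004, 0], -1]])

```text
time_s: 13.27
position: [0.5537, 0.1784, 0.101]
tool_rot: [[-0.9, 0.436, 0.003], [0.436, 0.9, 0.0], [-0.003, 0.002, -1.0]]
ft_force: [-3.0, -1.2, 9.0]
grip_width: 0.0428
```

```bash
python3 st.py 0.5532 0.1778 0.09; python3 ov.py 0.5543 0.1772 0.0915 o5 b
```

```text
13.2667 [0.5537 0.1784 0.101 ] F [-3.0484 -1.2117  8.9896] M [-0.0446  0.5965  0.0396] w 0.04278234337320963
[[-0.8999  0.4361  0.003 ]
 [ 0.4361  0.8999  0.0005]
 [-0.0025  0.0017 -1.    ]]
q [  6.2051  31.8146  80.412    0.0083  67.5985 -57.9436]
tool units to target [ 0.0085 -0.0391  0.548 ]
tilt fix units (rotvec/120deg) [ 0.0008  0.0012 -0.    ]
13.3167 [0.55363274 0.17842017 0.10088361]
```

View pics/o5.png

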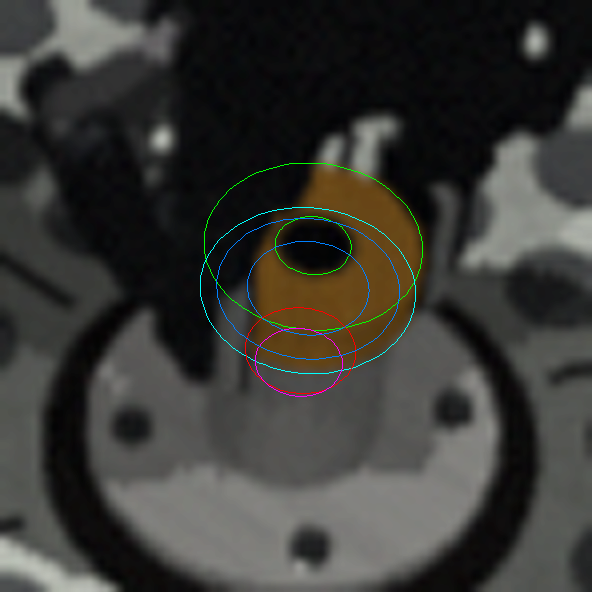

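move_arm(motion=[[[0.02, -0.01, 0.08], [0.0008, 0.0012, 0], -1], [[0.01, 0, 0.08], [0.0003, 0.0004, 0], -1]])

```text
time_s: 13.48
position: [0.5536, 0.1784, 0.0998]
tool_rot: [[-0.9, 0.436, 0.002], [0.436, 0.9, -0.0], [-0.002, 0.001, -1.0]]
ft_force: [-4.5, -0.7, 9.9]
grip_width: 0.0427
```

move_arm(motion=[[[0.01, 0, 0.08], [0.0002, 0.0004, 0], -1]])

```text
time_s: 13.57
position: [0.5536, 0.1784, 0.0993]
tool_rot: [[-0.9, 0.436, 0.002], [0.436, 0.9, -0.001], [-0.002, 0.001, -1.0]]
ft_force: [-5.2, -0.6, 13.3]
grip_width: 0.0425
```

move_arm(motion=[[[0.01, 0, 0.08], [0.0002, 0.0004, 0], -1]])

```text
time_s: 13.65
position: [0.5537, 0.1784, 0.0991]
tool_rot: [[-0.9, 0.436, 0.003], [0.436, 0.9, -0.001], [-0.003, 0.001, -1.0]]
ft_force: [-5.0, -0.2, 13.4]
grip_width: 0.0431
```

```bash
python3 st.py 0.5532 0.1778 0.09
```

```text
13.65 [0.5537 0.1784 0.0991] F [-4.9554 -0.1794 13.3894] M [-0.2751  0.9355 -0.0011] w 0.04308666383100595
[[-0.9001  0.4357  0.003 ]
 [ 0.4357  0.9001 -0.0008]
 [-0.003   0.0006 -1.    ]]
q [  6.236   31.9504  80.5213  -0.0706  67.3632 -57.9095]
tool units to target [ 0.0089 -0.0374  0.4535]
tilt fix units (rotvec/120deg) [ 0.0003  0.0015 -0.    ]
```

move_arm(motion=[[[0.02, 0, 0.1], [0.0003, 0.0012, 0], -1]])

```text
time_s: 13.73
position: [0.5536, 0.1784, 0.0987]
tool_rot: [[-0.9, 0.435, 0.002], [0.435, 0.9, -0.001], [-0.003, 0.0, -1.0]]
ft_force: [-5.3, -1.9, 16.1]
grip_width: 0.043
```

move_arm(motion=[[[0.02, 0, 0.11], [0.0003, 0.0005, 0], -1]])

```text
time_s: 13.82
position: [0.5537, 0.1784, 0.0984]
tool_rot: [[-0.9, 0.435, 0.003], [0.435, 0.9, -0.001], [-0.004, 0.0, -1.0]]
ft_force: [-7.2, -2.0, 19.0]
grip_width: 0.0429
```

```bash
python3 st.py 0.5532 0.1778 0.09
```

```text
13.8167 [0.5537 0.1784 0.0984] F [-7.2353 -1.9893 18.977 ] M [-0.4453  1.0801 -0.0674] w 0.04293788498072556
[[-0.9002  0.4354  0.0035]
 [ 0.4354  0.9002 -0.0013]
 [-0.0037  0.0003 -1.    ]]
q [  6.2495  31.9887  80.5757  -0.103   67.2464 -57.9015]
tool units to target [ 0.0096 -0.0377  0.4209]
tilt fix units (rotvec/120deg) [ 0.0002  0.0018 -0.    ]
```

move_arm(motion=[[[0.04, 0.01, 0.11], [0, 0.0012, 0], -1]])

```text
time_s: 13.9
position: [0.5537, 0.1785, 0.0983]
tool_rot: [[-0.9, 0.435, 0.004], [0.435, 0.9, -0.001], [-0.004, 0.001, -1.0]]
ft_force: [-5.2, -3.8, 19.6]
grip_width: 0.0428
```

move_arm(motion=[[[0.04, 0.01, 0.12], [0, 0.0008, 0], -1]])

```text
time_s: 13.98
position: [0.5537, 0.1785, 0.0982]
tool_rot: [[-0.9, 0.435, 0.006], [0.435, 0.9, -0.002], [-0.006, 0.001, -1.0]]
ft_force: [-5.7, -3.3, 20.3]
grip_width: 0.0424
```

```bash
python3 st.py 0.5532 0.1778 0.09
```

```text
13.9833 [0.5537 0.1785 0.0982] F [-5.7338 -3.3224 20.3311] M [-0.7763  1.002   0.0355] w 0.042442641135767574
[[-0.9005  0.4349  0.0058]
 [ 0.4349  0.9005 -0.0018]
 [-0.006   0.0009 -1.    ]]
q [  6.2732  31.9616  80.6741  -0.1493  67.0451 -57.8909]
tool units to target [ 0.0108 -0.0407  0.4101]
tilt fix units (rotvec/120deg) [ 0.0004  0.0029 -0.    ]
```

move_arm(motion=[[[0.02, 0, 0.13], [0.0004, 0.0029, 0], -1]])

```text
time_s: 14.07
position: [0.5537, 0.1784, 0.098]
tool_rot: [[-0.901, 0.435, 0.003], [0.435, 0.901, -0.0], [-0.003, 0.001, -1.0]]
ft_force: [-9.0, 0.1, 21.1]
grip_width: 0.0427
```

```bash
python3 st.py 0.5532 0.1778 0.09; python3 ov.py 0.5551 0.1775 0.0886 o6; python3 st.py
```

```text
14.0667 [0.5537 0.1784 0.098 ] F [-9.0116  0.0677 21.1478] M [-0.2287  1.5082 -0.0609] w 0.04269150559071441
[[-0.9006  0.4347  0.0027]
 [ 0.4347  0.9006 -0.0005]
 [-0.0026  0.0007 -1.    ]]
q [  6.2262  32.0288  80.5792  -0.0462  67.2435 -57.9872]
tool units to target [ 0.0094 -0.0382  0.4001]
tilt fix units (rotvec/120deg) [ 0.0004  0.0012 -0.    ]
14.1167 [0.55366239 0.17843347 0.09799285]
14.1167 [0.5537 0.1784 0.098 ] F [-7.3751 -0.7487 20.8384] M [-0.4241  1.3069 -0.0661] w 0.042793423294915325
[[-0.9005  0.4349  0.0021]
 [ 0.4349  0.9005 -0.0001]
 [-0.0019  0.0008 -1.    ]]
q [  6.2175  32.0378  80.5632  -0.0191  67.2801 -57.9979]
tilt fix units (rotvec/120deg) [ 0.0004  0.0009 -0.    ]
```

View pics/o6.png

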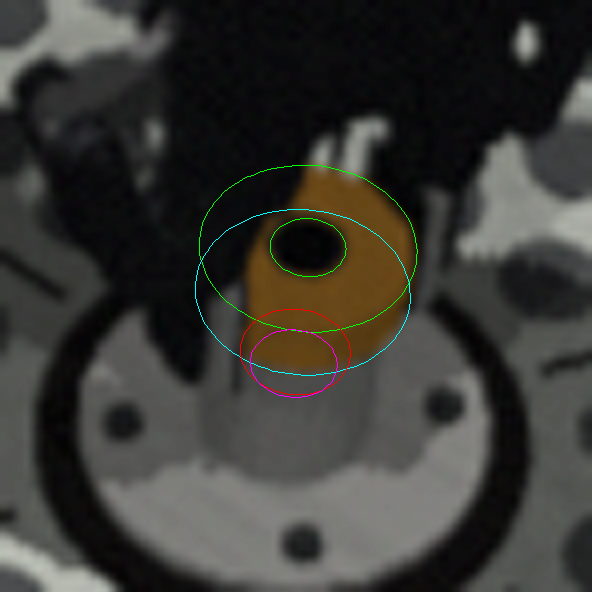

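move_arm(motion=[[[0.02, 0, 0], [0.0004, 0.0009, 0], -1], [[0.02, 0, -0.03], [0, 0, 0], -1], [[0, 0, -0.03], [0, 0, 0], -1]])

```text
time_s: 14.37
position: [0.5534, 0.1784, 0.102]
tool_rot: [[-0.901, 0.435, 0.004], [0.435, 0.901, -0.001], [-0.004, 0.001, -1.0]]
ft_force: [-0.1, 0.7, -5.2]
grip_width: 0.0424
```

```bash
python3 st.py
```

```text
14.3667 [0.5534 0.1784 0.102 ] F [-0.0561  0.7362 -5.1943] M [ 0.1855 -0.0224  0.0485] w 0.04239091315909122
[[-0.9006  0.4347  0.0037]
 [ 0.4347  0.9006 -0.0008]
 [-0.0036  0.0009 -1.    ]]
q [  6.2363  31.7199  80.4016  -0.0716  67.6739 -57.9695]
tilt fix units (rotvec/120deg) [ 0.0004  0.0017 -0.    ]
```

move_arm(motion=[[[0, 0, 0.02], [0, 0, 0], -0.5], [[0, 0, 0], [0, 0, 0], 0.1], [[0, 0, 0], [0, 0, 0], 0.5], [[0, 0, 0], [0, 0, 0], 1], [[0, 0, 0], [0, 0, 0], 1], [[0, 0, 0], [0, 0, 0], 1], [[0, 0, 0], [0, 0, 0], 1]])

```text
time_s: 14.95
position: [0.5539, 0.1781, 0.1002]
tool_rot: [[-0.9, 0.435, 0.003], [0.435, 0.9, -0.001], [-0.004, 0.0, -1.0]]
ft_force: [-0.4, -1.1, -0.5]
grip_width: 0.0852
```

```bash
python3 st.py; python3 ov.py 0.5546 0.1772 0.092 o7
```

```text
14.95 [0.5539 0.1781 0.1002] F [-0.3772 -1.0671 -0.487 ] M [ 0.0251 -0.0149  0.0085] w 0.08516372081394544
[[-0.9004  0.435   0.0033]
 [ 0.435   0.9004 -0.0012]
 [-0.0035  0.0004 -1.    ]]
q [  6.21    31.884   80.4347  -0.0963  67.4997 -57.9665]
tilt fix units (rotvec/120deg) [ 0.0002  0.0017 -0.    ]
15.0 [0.55388833 0.17808152 0.10013526]
```

View pics/o7.png

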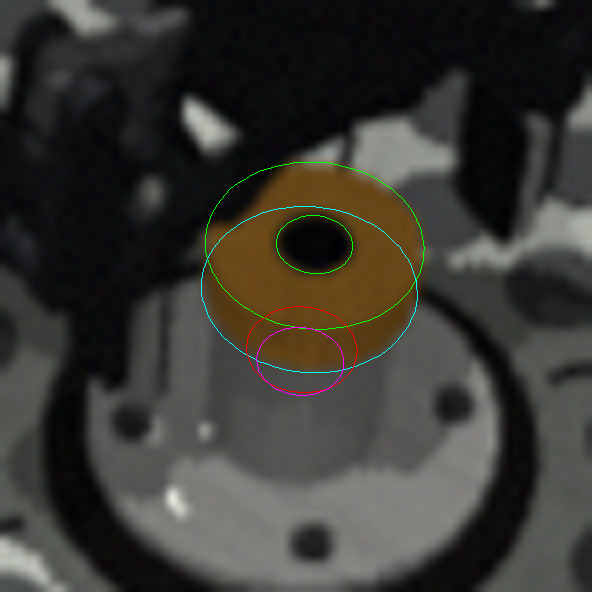

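move_arm(motion=[[[0, 0, -0.2], [0, 0.0017, 0], 1], [[0, 0, -0.4], [0, 0, 0], 1], [[0, 0, -0.6], [0, 0, 0], 1], [[0, 0, -0.8], [0, 0, 0], 1], [[0, 0, -0.8], [0, 0, 0], 1], [[0, 0, -0.8], [0, 0, 0], 1], [[0, 0, -0.8], [0, 0, 0], 1], [[0, 0, -0.5], [0, 0, 0], 1], [[0, 0, 0], [0, 0, 0], 1]])

```text
time_s: 15.75
position: [0.5539, 0.178, 0.2077]
tool_rot: [[-0.9, 0.435, 0.002], [0.435, 0.9, 0.001], [-0.001, 0.001, -1.0]]
ft_force: [0.1, -0.6, -0.2]
grip_width: 0.0851
```

move_arm(motion=[[[0.8, -0.8, -0.2], [0, 0, 0], 1], [[0.9, -0.9, 0], [0, 0, 0], 1], [[0.9, -0.9, 0], [0, 0, 0], 1], [[0.9, -0.9, 0], [0, 0, 0], 1], [[0.9, -0.9, 0], [0, 0, 0], 1], [[0.9, -0.4, 0], [0, 0, 0], 1], [[0.9, -0.4, 0], [0, 0, 0], 1], [[0.5, 0, 0], [0, 0, 0], 1], [[0, 0, 0], [0, 0, 0], 1]])

```text
time_s: 16.5
position: [0.3795, 0.1409, 0.2103]
tool_rot: [[-0.9, 0.436, 0.003], [0.436, 0.9, 0.001], [-0.002, 0.002, -1.0]]
ft_force: [-0.2, 0.1, 0.6]
grip_width: 0.085
```

```bash
python3 st.py
python3 - <<'E'
from h import *; from rig import imaging
a=[]
for n,c in(("scene",(370,150)),("top",(200,257))):
    d=imaging.get_image(n); x,y=c; im=d["img"][y-45:y+45,x-45:x+45]; a.append(cv2.resize(im,(400,400),interpolation=cv2.INTER_CUBIC)); cv2.imwrite(f"pics/full_{n}.png",d["img"])
cv2.imwrite("pics/f1.png",np.hstack(a))
E
```

```text
16.5 [0.3795 0.1409 0.2103] F [-0.2058  0.1235  0.5615] M [ 0.0131 -0.009  -0.0061] w 0.08504737811530902
[[-0.9001  0.4358  0.0026]
 [ 0.4358  0.9001  0.0011]
 [-0.0019  0.0021 -1.    ]]
q [  3.4658   8.211   97.4611   0.0553  74.1755 -60.7153]
tilt fix units (rotvec/120deg) [ 0.001   0.0009 -0.    ]
```

View pics/f1.png

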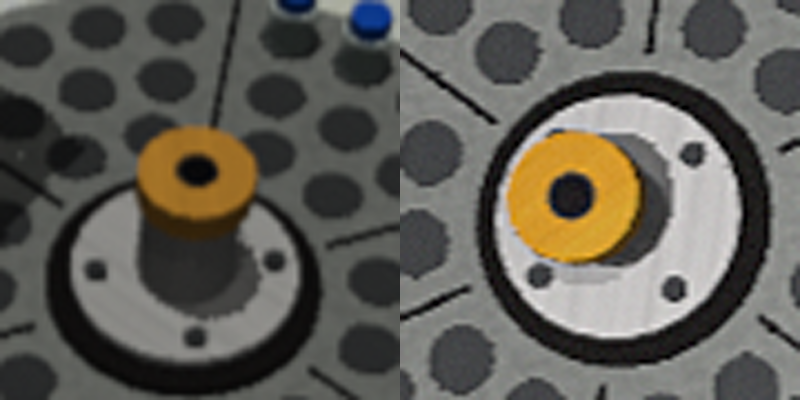

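View pics/full_top.png

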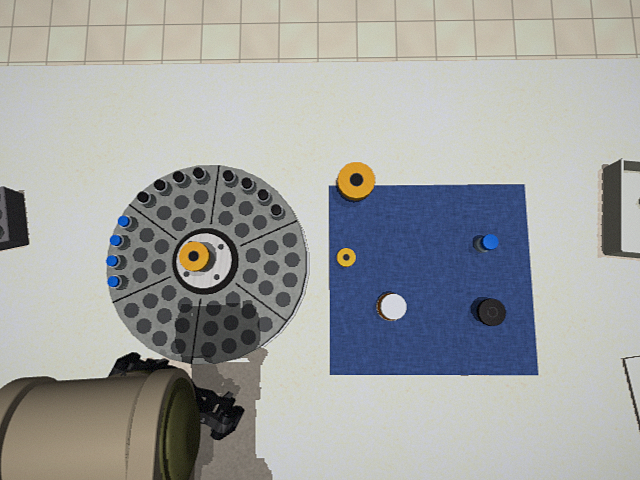

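```bash
python3 - <<'E'
from h import *; from rig import imaging
import pickle
D0=pickle.load(open("D0.pkl","rb")); D={n:imaging.get_image(n) for n in("scene","top")}
def center(d,ch,g,r0,r1,sign,z):
    im=d["img"]; im=im[:,:,2] if ch else cv2.cvtColor(im,cv2.COLOR_BGR2GRAY)
    e=edgerays(im,g,r0,r1,sign=sign); c,r=circ(onplane(d,e[:,:2],z)); return proj(d,[[c[0],c[1],z]])[0],c,r
def tri(da,a,db,b):
    A=[];y=[]
    for d,p in((da,a),(db,b)):
        v=ray(d,p)[0]; v/=np.linalg.norm(v); M=np.eye(3)-np.outer(v,v); A.append(M); y.append(M@d["eye"])
    return np.linalg.lstsq(np.vstack(A),np.hstack(y),rcond=None)[0]
def size(d,c): return c
P={}
for n,g in(("scene",(368.7,142.8)),("top",(193,256.5))):
    P[n],c,r=center(D[n],1,g,2,6,1,.130); print(n,"hole",P[n],c,r)
    P[n+"c"],c,r=center(D[n],1,g,10,19,-1,.130); print(n,"collar",c,r)
B={n:center(D0[n],0,g,4,9.5,1,.116)[0] for n,g in(("scene",(367.9,148.5)),("top",(196,256.8)))}
H={n:center(D0[n],1,g,2,9,1,.038)[0] for n,g in(("scene",(278.9,321.4)),("top",(391.8,235.8)))}
print("hole now",tri(D["scene"],P["scene"],D["top"],P["top"]))
print("bore0",tri(D0["scene"],B["scene"],D0["top"],B["top"]))
print("bushing0 (z .038)",tri(D0["scene"],H["scene"],D0["top"],H["top"]))
E
python3 ov.py 0.5543 0.1772 0.092 o8
```

```text
scene hole [368.87189376 142.86045564] [0.55439537 0.17763809 0.00772766] 0.0007084371255972877
scene collar [0.55475545 0.17730027 0.02272704] 0.0006181029363022438
top hole [193.00497527 255.79878174] [0.55177668 0.17791708 0.00790232] 0.0003522390237586935
top collar [0.55183456 0.17939409 0.02384676] 0.001723170792200178
hole now [0.5526831  0.17948643 0.12676368]
bore0 [0.55243035 0.17865147 0.11269439]
bushing0 (z .038) [ 0.5974814  -0.13893205  0.03585879]
16.75 [0.38186382 0.14040191 0.20999706]
```

View pics/o8.png

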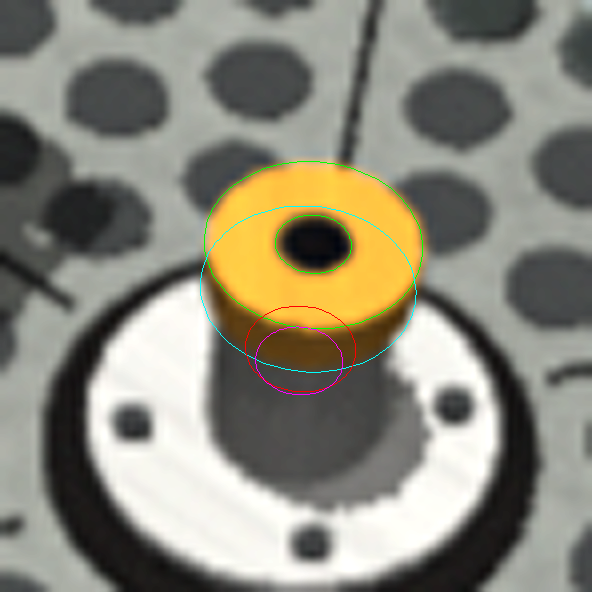

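The overlay fits the collar at the home height. The triangulated collar top is 14.1 mm above the bore mouth measured before, against 14 mm nominal, so I'm handing in.

```bash
python3 -c "
from rig import job; print(job.close_job())"
```

```text
the job is handed in; nothing more can be done
None
```

The middle-sized bronze bushing is in the hub's bore, pressed home and released, and the job is handed in; it reported no verdict. The robot's clock stood at about 17 s of the 48 s allowed.

**Pressing:** The sleeve went in with about 10 N of push, so the strips were gripping. The force then climbed at about 7 N/mm, the hub's own stiffness, which shows the collar had landed. I pushed to about 23.5 N, so the hub sank roughly 3.4 mm, then eased off and opened the gripper.

**Last checks:**
- **Height:** The collar top measured 14.1 mm above the bore mouth as seen at the start, against 14.0 mm nominal, so it reads flush.
- **Centring and squareness:** In the scene view the collar matched an upright outline centred on the bore.
- **Arm and other parts:** The arm is clear and reads no load. The worn bushing, grease pot and vial look unmoved in the top view.

**Disagreements:**
- **Cameras:** The two cameras differ by about 2–3 mm in x, as they did before the job. The two-view fix also reads 2–3 mm low in height, so I relied only on differences within the same views.
- **Top-view collar outline:** This fit was poor (1.7 mm residual), so I used the bushing's hole instead.
- **Side load:** A sideways force of up to 9 N appeared at peak push, and I eased it off before releasing.
- **Grip width:** It read 42.7 mm on the 46 mm collar, but the grip held with no sign of slipping.

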